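# Pack the honey jar and hasp the gift crate shut

### The arm

A 6-joint arm with a two-finger parallel gripper is mounted at the origin on the work surface. World frame = base frame: x ahead of the robot, y to its left, z up, the work surface at z = 0. Lengths are in mm, angles in degrees, forces in N, time in s.
With the tool pointing down it reaches from about 350 to 850 mm from the base axis. Payload 8.1 kg.
Tool frame: the origin (TCP) lies midway between the tips of the shut fingers; the grasp point (between the pads) lies 19 mm behind it; z points along the fingers, y is the line along which they close (so a half turn about z gives the same grasp; the last joint's range is limited). The gripper opens to 85 mm and grips with 20 to 120 N. Pads are 22 mm wide; open, the fingers measure 114 mm over their backs; the gripper's body (76 mm by 85 mm) begins 54 mm behind the grasp point. The pads swing forward as they close: fully open they stand 13 mm farther back than shut.
Start: joints at [-76.971, 7.471, 85.268, -0, 87.261, -4.893], TCP at [184.655, -570.884, 231.292] pointing down, gripper open.
Joint ranges: [-169.43, 169.43], [-51.17, 129.36], [1.28, 143.12], [-76.62, 256.62], [0, 156.53], [-152.29, 152.29]. Speed limits (degrees/s): [136.94, 136.94, 159.86, 180, 180, 180].

### API

Orientations are given as [roll, pitch, yaw] about the fixed x, y, z axes, in that order (R = Rz(yaw) Ry(pitch) Rx(roll)).
In Python, from bench import sensors, optics, r gives the robot as it stands.
- The arm moves only by the tool apply_moves, never from a script. Its argument "targets" is a list of rows, each a list of 7 numbers: the shift along the tool's x, y, z in mm, then the turn, a rotation vector about the tool's x, y, z in rad, then the closure, from 0 (fully open) to 1 (shut). In form: [[x, y, z, wx, wy, wz, claw], ...]. A call has 1 to 20 rows; each row shifts and turns the commanded pose from where the row before left it, along the tool's axes as they then stand; what a row does not reach is not made up. A row lasts 1/8 s, in which the tool goes at most 62.5 mm and 10.7 degrees, less where a joint would pass 70% of its speed; a pose out of reach is approached as far as the arm can. A call is refused whole if a number of a shift passes 62.5 or a number of a turn 0.188, either way. A call with a gripper value outside its range is refused whole. The fingers move at their own pace and stop on an object; "force" is the grip in N (left out, the last holds). Time passes only in rows, so rows that do not move let the fingers close. It gives the time, the measured TCP pose, the force, the opening and the grip force at its end, in the units of the state.
- sensors.sense(): the state, without advancing time (a new reading comes with each control period).
- optics.snapshot(name): name is "side" or "top" or "wrist"; returns the picture (420x560x3 uint8, red, green, blue); there is no depth.
- optics.get_calibration(name): a dict with "camera_matrix" (3x3 intrinsics, pixels), "pose" (4x4, takes a point from camera to world coordinates). Camera axes: x right, y down, z forward; pixel columns grow to the right and rows downward; lengths in mm; the calibration is good to about 2 mm. A picture is of the moment at which its call begins: read the wrist's pose just before it. get_calibration takes no time and is no camera call; for the wrist camera it gives the pose at the moment of the call.
- r.hand_in(): hands the job in; it is judged then, once.
The state is a dict: "time": time; "joint_pos": joint angles; "qd": joint speeds; "joint_efforts": joint torques, N m; "tool_pos": TCP position; "tcp_rot": TCP orientation; "ft_force": force on the tool from outside, world axes, zero at the start; "wrist_torque": the same for the moment, N m; "finger_gap": finger opening in mm; "grip_force": force on a finger pad.
Only numpy, scipy, OpenCV 4.12 (cv2) and the standard library are available. Lean on these libraries where they do the work, as an engineer would, in place of code of your own. Each camera call takes 0.05 s, during which the arm holds its last target. There are 200 camera calls.

### The job

Take the small honey jar out of the slanted rack, set it down upright (not dropped) in the free compartment of the open wooden gift crate, the one with the cork mat. Then close the lid fully and swing its metal hasp all the way down over the catch on the crate's front. Leave the can in the rack, the carton in the crate and the other things on the desk as they are.

Things in the scene. Friction and masses are not known exactly. Their poses are not given: they have to be found in the camera images.
- jar: Small honey jar standing in one of the rack's two wells: amber glass body 56 mm across and 72 mm tall with a metal cap 54 mm across, 90 mm tall in all. Origin: centre of its underside; z: along its axis to the cap. In the rack its axis leans 29 degrees from vertical with the rack
- can: Slim metal drink can, 53 mm across, 126 mm tall, in the rack's other well; leave it there. Origin: centre of its underside, z along its axis
- rack: Fixed plywood rack, 210 mm wide (its y). Two square wells side by side, 60 mm wide and 34 mm deep, 100 mm apart; the axes of both lean 29 degrees from vertical, their mouths towards the rack's -x (roughly the robot's side), so things come out along that slanted axis. Origin: on the table under the middle; the well floors' centres lie at (0, +50 mm, 48 mm) and (0, -50 mm, 48 mm)
- crate: Fixed open wooden crate, 160 mm (its x) by 280 mm (its y) by 110 mm tall, walls and floor 8 mm, parted by an 8 mm wall across the middle (at its y = 0) into two compartments, each 144 by 128 mm and 102 mm deep. Origin: centre of its underside; -x points out of its front wall, which carries the catch. The lid is hinged on the rim at +x
- mat: Cork mat 80 by 80 by 3 mm, fixed on the floor of the free compartment; origin: centre of its underside (8 mm above the table)
- carton: Plain tea carton 62 by 75 by 85 mm standing in the other compartment; leave it there. Origin: centre of its underside
- lid (a joint): Angle of the crate's lid (rad): 0 is shut, 1.57 stands upright. The lid is a wooden board 160 by 280 by 10 mm; its hinge is stiff, it stays where it is left and takes about 4 to 8 N at its edge to move
- lid_hinge (a point): Middle of the lid's hinge line, on the lid's underside, at the crate's +x rim; hinge axis along the crate's y
- lid_edge (a point): Middle of the lid's free edge, on its outer (top) face, 160 mm from the hinge line
- hasp (a joint): Angle of the hasp against the lid (rad). With the lid shut: 0 hangs straight down over the catch (home), 1.57 points level outwards from the front, 3.14 stands straight up, beyond that it leans back over the lid. Light friction: stays where it is left
- hasp_hinge (a point): Middle of the hasp's hinge pin, 7 mm beyond the lid's free edge, axis along the crate's y; with the lid shut it is 115 mm above the table
- hasp_tip (a point): Free end of the hasp, 70 mm from its pin. The hasp is a steel strap 44 mm wide and 4 mm thick with a 10 by 20 mm slot and a small turned-out lip at its end. The catch, a steel tongue 4 mm wide and 12 mm tall on the front wall, 40 mm below the pin, passes through the slot and stands 4 mm proud of the strap when it is home
- mug: White mug 76 mm across, 90 mm tall, on the desk; bystander. Origin: centre of its underside
- big_jar: Large honey jar 72 mm across, 125 mm tall, on the desk; bystander. Origin: centre of its underside
- stapler: Black stapler 130 by 34 by 44 mm on the desk; bystander. Origin: centre of its underside
- pillbox: White pill carton 55 by 110 by 40 mm on the desk; bystander. Origin: centre of its underside

How it is judged:
By the outcome, as a careful person would: the job done as asked, in the order asked, and still so for the second after the job is handed in, with the robot touching nothing.
It also fails if it takes over 61 s, if anything falls off the work surface, if the arm or the gripper's body presses on something with over 40 N, if the wrist force passes 120 N, or if a joint passes its speed limit or range.

## Working session

There is one attempt and no reset: what is moved stays moved. The work goes in short steps, Python scripts to look and compute and a tool call to move; the robot and the scene stay as the last step left them, time stands still between calls to the robot, and variables do not carry over. Pictures are saved under pics/ and viewed, at most 10 in all, crops included, and the job is handed in when it is done.

Besides the shell and the picture viewer there is one more tool, called after ">>>" by a JSON object that holds its "fn" and its "kwargs", one argument or row to a line. apply_moves: Moves the arm, as the interface text tells. Its arguments: {"type":"object","properties":{"targets":{"type":"array"},"force":{"type":"number"}},"required":["targets"]}

```bash
ls; mkdir -p pics
python3 - <<'E'
from bench import sensors, optics, r
import cv2
s=sensors.sense();print(s)
for n in("side","top"):
    cv2.imwrite(f"pics/{n}0.png",optics.snapshot(n)[:,:,::-1]);print(n,optics.get_calibration(n))
E
```

```text
pics
{'time': 0.0, 'joint_pos': array([-7.69710837e+01,  7.51470794e+00,  8.53301105e+01, -5.50924345e-04,
        8.72611397e+01, -4.89239976e+00]), 'qd': array([-0.02505699,  0.07973921, -0.06797481, -0.02398221, -0.03493169,
       -0.06944317]), 'joint_efforts': array([ 2.26198740e-04, -5.69389236e+01, -5.00556171e+01, -2.00746704e-04,
        1.48290658e-02, -1.51521232e-05]), 'tool_pos': array([ 184.52584686, -570.33982641,  230.24063444]), 'tcp_rot': array([-1.79894381e+02, -8.48836646e-03,  1.79213350e+01]), 'ft_force': array([ 0.19230468, -0.49035365,  0.42549407]), 'wrist_torque': array([ 2.32356446e-02, -1.36141980e-02,  8.30864847e-05]), 'grip_force': 0.0, 'finger_gap': 85.06816486964203}
side {'camera_matrix': array([[488.05781888,   0.        , 273.75197853],
       [  0.        , 488.05781888, 205.25553115],
       [  0.        ,   0.        ,   1.        ]]), 'pose': array([[-9.53105040e-01, -2.29106586e-01,  1.97739613e-01,
         2.79027577e+02],
       [-3.02394999e-01,  7.47212289e-01, -5.91803228e-01,
         9.26403112e+02],
       [-1.21674518e-02, -6.23846109e-01, -7.81452484e-01,
         1.21102947e+03],
       [ 0.00000000e+00,  0.00000000e+00,  0.00000000e+00,
         1.00000000e+00]])}
top {'camera_matrix': array([[526.16727491,   0.        , 281.09435582],
       [  0.        , 526.16727491, 204.82470703],
       [  0.        ,   0.        ,   1.        ]]), 'pose': array([[ 2.52096318e-02, -9.88774371e-01,  1.47274296e-01,
         3.26993267e+02],
       [-9.99656218e-01, -2.38720543e-02,  1.08429626e-02,
         5.83567321e+01],
       [-7.20550357e-03, -1.47497013e-01, -9.89036254e-01,
         1.60058398e+03],
       [ 0.00000000e+00,  0.00000000e+00,  0.00000000e+00,
         1.00000000e+00]])}
```

View pics/side0.png

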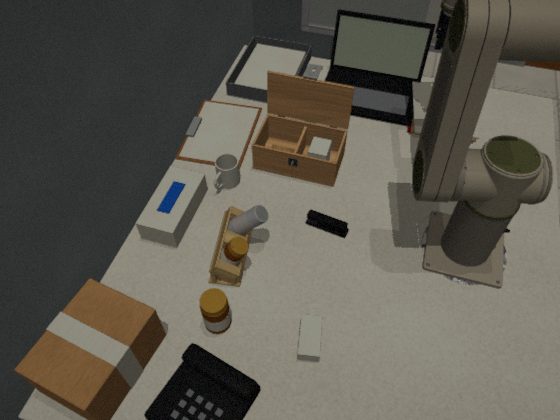

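View pics/top0.png

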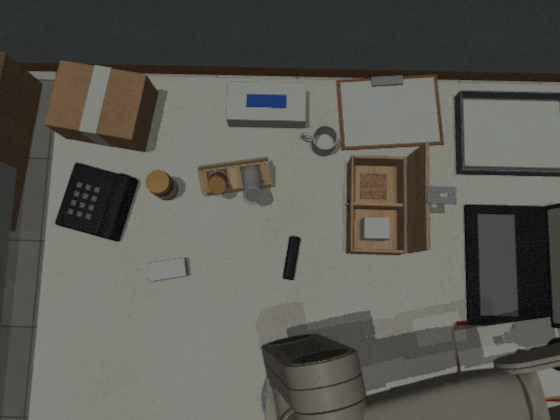

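```bash
cat > h.py <<'E'
import numpy as np, cv2
from bench import sensors, optics, r
from scipy.spatial.transform import Rotation as Ro
def ray(n,uv,cal=None):
    c=cal or optics.get_calibration(n);P=c["pose"]
    d=P[:3,:3]@np.linalg.inv(c["camera_matrix"])@np.array([*uv,1.]);return P[:3,3],d/np.linalg.norm(d)
def onz(n,uv,z,cal=None):
    o,d=ray(n,uv,cal);return o+d*(z-o[2])/d[2]
def two(n1,a,n2,b,c1=None,c2=None):
    o,d=ray(n1,a,c1);p,e=ray(n2,b,c2)
    t=np.linalg.lstsq(np.c_[d,-e],p-o,rcond=None)[0]
    x,y=o+t[0]*d,p+t[1]*e;return (x+y)/2,np.linalg.norm(x-y)
def proj(n,p,cal=None):
    c=cal or optics.get_calibration(n);P=c["pose"]
    q=c["camera_matrix"]@(P[:3,:3].T@(np.asarray(p,float)-P[:3,3]));return q[:2]/q[2]
E
python3 - <<'E'
import cv2
a=cv2.imread("pics/top0.png")[130:270,190:470];cv2.imwrite("pics/topc.png",cv2.resize(a,None,fx=2.8,fy=2.8,interpolation=2))
a=cv2.imread("pics/side0.png")[60:290,200:365];cv2.imwrite("pics/sidec.png",cv2.resize(a,None,fx=2.6,fy=2.6,interpolation=2))
E
```

```text
(no output)
```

View pics/topc.png

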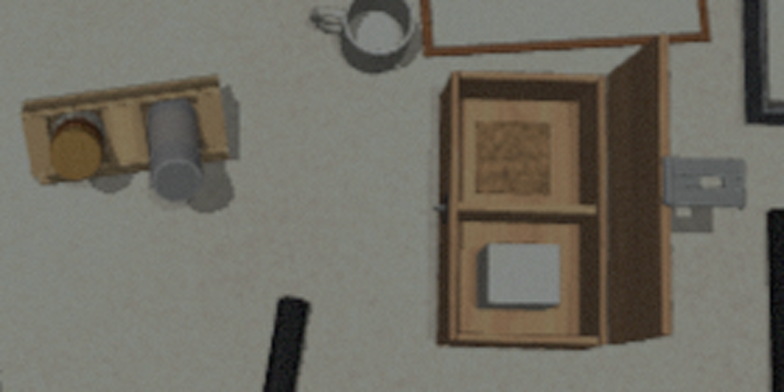

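View pics/sidec.png

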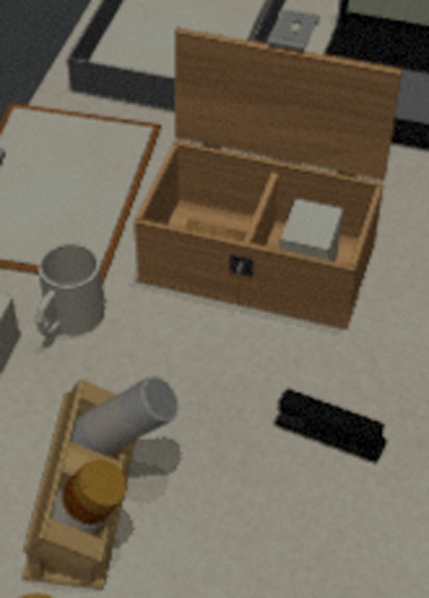

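```bash
cat >> h.py <<'E'
T=lambda u,v:(190+u/2.8-.3,130+v/2.8-.3)
S=lambda u,v:(200+u/2.6-.3,60+v/2.6-.3)
E
python3 - <<'E'
from h import *
np.set_printoptions(precision=1,suppress=True)
for l,u,z in [("frimFL",(455,73),110),("frimNL",(457,343),110),("rR far",(606,78),110),("rR near",(605,345),110),("matA",(477,122),11),("matB",(550,122),11),("matC",(475,192),11),("matD",(550,193),11),
 ("lidtop far",(667,37),275),("lid near",(670,333),275),("hasp a",(667,157),275),("hasp b",(667,204),275),("tip",(745,160),275),("tip b",(743,207),275),
 ("rackbackL",(25,103),100),("rackbackR",(218,77),100)]:
    print(l,onz("top",T(*u),z))
print("cap",two("top",T(76,148),"side",S(97,484)))
print("cantop",two("top",T(177,179),"side",S(158,399)))
print("lid far",two("top",T(667,37),"side",S(177,30)))
print("lid near",two("top",T(670,333),"side",S(399,70)))
print("hasp tip mid",two("top",T(744,183),"side",S(297,14)))
print("frim far",two("top",T(455,73),"side",S(138,222)),"near",two("top",T(457,343),"side",S(357,270)))
print("mug",two("top",T(381,30),"side",S(69,262)))
for l,u,z in [("rackfrontbaseNear",(105,582),0),("nearL",(25,578),0)]:print(l,onz("side",S(*u),z))
print(optics.get_calibration("wrist"))
E
```

```text
frimFL [ 697.8 -128.   110. ]
frimNL [ 418.6 -131.4  110. ]
rR far [ 696.2 -284.1  110. ]
rR near [ 420.3 -280.4  110. ]
matA [ 667.7 -164.8   11. ]
matB [ 669.6 -244.9   11. ]
matC [ 589.7 -162.8   11. ]
matD [ 590.6 -244.6   11. ]
lidtop far [ 695.5 -302.8  275. ]
lid near [ 422.2 -301.2  275. ]
hasp a [ 582.7 -301.   275. ]
hasp b [ 539.2 -300.3  275. ]
tip [ 581.6 -372.   275. ]
tip b [ 538.1 -369.1  275. ]
rackbackL [657.7 318.3 100. ]
rackbackR [690.2 117.9 100. ]
cap (array([608. , 260.6, 117.6]), np.float64(0.01224364019701106))
cantop (array([575.1, 154.5, 142.3]), np.float64(2.055874931391383))
lid far (array([ 700.4, -305.8,  263.3]), np.float64(3.2637982506326897))
lid near (array([ 424.4, -303.3,  266.6]), np.float64(3.2685486534477324))
hasp tip mid (array([ 564.8, -372.5,  268.3]), np.float64(6.698399175688821))
frim far (array([ 699.1, -128.8,  103.9]), np.float64(0.4741278883965974)) near (array([ 420.7, -132.8,   98.7]), np.float64(2.6547368950266543))
mug (array([754.4, -51. ,  90.6]), np.float64(13.944088111158127))
rackfrontbaseNear [590.8 306.1  -0. ]
nearL [675.7 327.2  -0. ]
{'camera_matrix': array([[334.6,   0. , 281.3],
       [  0. , 334.6, 209.6],
       [  0. ,   0. ,   1. ]]), 'pose': array([[   0.3,   -0.9,   -0.3,  248.9],
       [  -1. ,   -0.3,   -0.1, -548.8],
       [  -0. ,    0.3,   -1. ,  371.5],
       [   0. ,    0. ,    0. ,    1. ]])}
```

```bash
cat >> h.py <<'E'
np.set_printoptions(precision=3,suppress=True)
def cur():
    s=sensors.sense();return s["tool_pos"],Ro.from_euler("xyz",s["tcp_rot"],degrees=True)
def frame(z,y):
    z=np.array(z,float);z/=np.linalg.norm(z);y=np.array(y,float);y-=z*(y@z);y/=np.linalg.norm(y)
    return Ro.from_matrix(np.c_[np.cross(y,z),y,z])
def plan(p,R,steps,cap=55.):
    """print rows: steps = list of ('t',xyz) or ('r',Rotation), done in order"""
    for k,v in steps:
        if k=='t':
            d=R.inv().apply(np.array(v,float)-p);n=max(1,int(np.ceil(np.linalg.norm(d)/cap)));print('T',n,'x',(d/n).round(1));p=np.array(v,float)
        else:
            w=(R.inv()*v).as_rotvec();n=max(1,int(np.ceil(np.linalg.norm(w)/.18)));print('R',n,'x',(w/n).round(4));R=v
lean=np.radians(29)
def rack(yaw):
    a=np.radians(yaw);x=np.array([np.cos(a),np.sin(a),0]);y=np.array([-x[1],x[0],0]);return x,y,-np.sin(lean)*x+np.cos(lean)*np.array([0,0,1.])
E
python3 - <<'E'
from h import *
x,y,ax=rack(9.2)
print(onz("top",T(76,148),127),onz("top",T(177,179),158),onz("side",S(158,399),158))
B=np.array([644,267,48.])
p,R=cur();G=frame(-ax,-y)
plan(p,R,[('t',[250,-560,330]),('t',[480,150,330]),('r',G),('t',B+150*ax)])
E
```

```text
[606.19  259.339 127.   ] [571.394 153.342 158.   ] [571.778 165.845 158.   ]
T 3 x [ 21.8   3.4 -33.2]
T 14 x [ 31.2 -43.2   0.1]
R 3 x [-0.013  0.168  0.05 ]
T 4 x [  5.3 -22.3  46. ]
```

>>> {"fn": "apply_moves", "kwargs": {
  "targets": [
    [22, 3.4, -33.2, 0, 0, 0, 0],
    [22, 3.4, -33.2, 0, 0, 0, 0],
    [22, 3.4, -33.2, 0, 0, 0, 0],
    [31.2, -43.2, 0, 0, 0, 0, 0],
    [31.2, -43.2, 0, 0, 0, 0, 0],
    [31.2, -43.2, 0, 0, 0, 0, 0],
    [31.2, -43.2, 0, 0, 0, 0, 0],
    [31.2, -43.2, 0, 0, 0, 0, 0],
    [31.2, -43.2, 0, 0, 0, 0, 0],
    [31.2, -43.2, 0, 0, 0, 0, 0],
    [31.2, -43.2, 0, 0, 0, 0, 0],
    [31.2, -43.2, 0, 0, 0, 0, 0],
    [31.2, -43.2, 0, 0, 0, 0, 0],
    [31.2, -43.2, 0, 0, 0, 0, 0],
    [31.2, -43.2, 0, 0, 0, 0, 0],
    [31.2, -43.2, 0, 0, 0, 0, 0],
    [31.2, -43.2, 0, 0, 0, 0, 0]
  ]
}}

```text
time: 2.22
tool_pos: [480.2, 151.4, 330.6]
tcp_rot: [180.0, 0.0, 17.9]
ft_force: [0.7, -0.4, -0.2]
finger_gap: 85.4
grip_force: 0.0
```

>>> {"fn": "apply_moves", "kwargs": {
  "targets": [
    [0, 0, 0, -0.013, 0.168, 0.05, 0],
    [0, 0, 0, -0.013, 0.168, 0.05, 0],
    [0, 0, 0, -0.013, 0.168, 0.05, 0],
    [5.3, -22.3, 46, 0, 0, 0, 0],
    [5.3, -22.3, 46, 0, 0, 0, 0]
  ]
}}

```text
time: 2.85
tool_pos: [526.5, 202.8, 258.0]
tcp_rot: [-179.9, -29.4, 9.1]
ft_force: [0.7, 0.2, -0.2]
finger_gap: 85.4
grip_force: 0.0
```

Run:
```python
from h import *
import pickle
p,R=cur();c=optics.get_calibration("wrist");im=optics.snapshot("wrist")[:,:,::-1];cv2.imwrite("pics/w1.png",im);pickle.dump(c,open("w1.pkl","wb"));print(p,R.as_matrix())
s=optics.snapshot("top")[:,:,::-1];cv2.imwrite("pics/top1.png",s)
```

```text
[526.496 202.793 257.95 ] [[ 0.861  0.159  0.484]
 [ 0.138 -0.987  0.079]
 [ 0.49  -0.001 -0.872]]
```

View pics/w1.png

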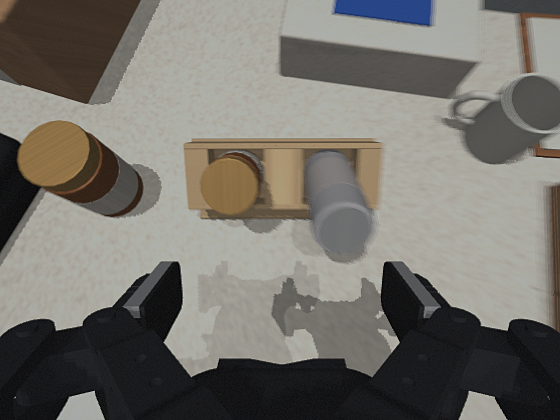

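Run:
```python
from h import *
import pickle
c=pickle.load(open("w1.pkl","rb"))
def cap(f,box,lo,hi):
    im=cv2.imread(f);x0,y0,x1,y1=box;h=cv2.cvtColor(im[y0:y1,x0:x1],cv2.COLOR_BGR2HSV)
    m=cv2.inRange(h,lo,hi);m=cv2.morphologyEx(m,cv2.MORPH_OPEN,np.ones((3,3)))
    k=max(cv2.findContours(m,0,2)[0],key=cv2.contourArea);e=cv2.fitEllipse(cv2.convexHull(k));
    print(f,e[0][0]+x0,e[0][1]+y0,e[1],h[185-y0,231-x0] if 'w1' in f else h[183-y0,217-x0]);return e[0][0]+x0,e[0][1]+y0
w=cap("pics/w1.png",(195,145,270,220),(8,150,90),(25,255,255))
t=cap("pics/top0.png",(205,168,230,196),(8,150,70),(25,255,255))
print(two("wrist",w,"top",t,c,None))
print(two("wrist",(343,228),"top",T(177,179),c,None))
x,y,ax=rack(9.2)
for z in(120,127):print(onz("wrist",w,z,c),onz("top",t,z))
# rack mouth corners
q=[onz("wrist",u,z,c) for u,z in[((187,142),100),((381,142),100),((201,217),0),((367,217),0)]];print(*q)
B=np.array([644,267,48.]);print([proj("wrist",B+90*ax,c),proj("top",B+90*ax)])
```

```text
Traceback (most recent call last):
ValueError: max() iterable argument is empty
```

Run:
```python
from h import *
import pickle
c=pickle.load(open("w1.pkl","rb"))
a=cv2.cvtColor(cv2.imread("pics/w1.png"),cv2.COLOR_BGR2HSV)
print(a[150:222:6,231].tolist());print(a[185,195:275:6].tolist())
b=cv2.cvtColor(cv2.imread("pics/top0.png"),cv2.COLOR_BGR2HSV);print(b[166:198:2,217].tolist());print(b[183,203:232:2].tolist())
```

```text
[[19, 31, 91], [16, 126, 99], [18, 128, 141], [18, 131, 142], [18, 127, 142], [17, 128, 141], [18, 128, 140], [18, 128, 141], [18, 129, 138], [18, 128, 139], [18, 128, 137], [18, 80, 92]]
[[17, 87, 156], [18, 128, 131], [18, 127, 141], [17, 128, 137], [17, 125, 137], [17, 127, 139], [18, 128, 139], [18, 129, 136], [18, 128, 140], [18, 129, 136], [17, 128, 133], [16, 81, 91], [18, 84, 124], [18, 85, 171]]
[[17, 94, 73], [19, 88, 107], [23, 27, 84], [13, 109, 61], [12, 152, 72], [19, 137, 82], [19, 140, 102], [19, 141, 101], [19, 146, 98], [20, 134, 101], [19, 136, 101], [18, 141, 101], [19, 134, 101], [18, 146, 98], [17, 72, 81], [20, 19, 119]]
[[18, 90, 116], [19, 95, 113], [18, 112, 105], [19, 140, 100], [19, 136, 101], [19, 140, 100], [19, 139, 101], [19, 143, 100], [18, 147, 97], [20, 140, 102], [19, 142, 97], [19, 135, 85], [14, 79, 68], [20, 91, 73], [18, 90, 125]]
```

Run:
```python
from h import *
import pickle
c=pickle.load(open("w1.pkl","rb"))
def cap(f,box,lo,hi):
    im=cv2.imread(f);x0,y0,x1,y1=box;h=cv2.cvtColor(im[y0:y1,x0:x1],cv2.COLOR_BGR2HSV)
    m=cv2.inRange(h,lo,hi);m=cv2.morphologyEx(m,cv2.MORPH_OPEN,np.ones((3,3)))
    k=max(cv2.findContours(m,0,2)[0],key=cv2.contourArea);e=cv2.fitEllipse(cv2.convexHull(k));
    print(f,e[0][0]+x0,e[0][1]+y0,e[1]);return e[0][0]+x0,e[0][1]+y0
w=cap("pics/w1.png",(195,145,270,220),(8,112,122),(25,255,255))
t=cap("pics/top0.png",(205,168,230,196),(8,112,90),(25,255,255))
print(two("wrist",w,"top",t,c,None))
print(two("wrist",(343,228),"top",T(177,179),c,None))
x,y,ax=rack(9.2)
for z in(120,127):print(onz("wrist",w,z,c),onz("top",t,z))
q=[onz("wrist",u,z,c) for u,z in[((187,142),100),((381,142),100),((201,217),0),((367,217),0)]];print(*q)
B=np.array([644,267,48.]);print([proj("wrist",B+90*ax,c),proj("top",B+90*ax)])
```

```text
pics/w1.png 228.1874771118164 185.70193099975586 (54.78567886352539, 56.648475646972656)
pics/top0.png 216.03920936584473 184.89056205749512 (16.917823791503906, 17.475313186645508)
(array([595.839, 259.876, 143.15 ]), np.float64(1.8779472328413802))
(array([579.068, 156.177, 117.973]), np.float64(1.8012811512723501))
[602.101 265.654 120.   ] [600.667 262.303 120.   ]
[600.042 264.138 127.   ] [599.373 261.339 127.   ]
[647.095 320.557 100.   ] [678.439 125.661 100.   ] [591.098 317.502   0.   ] [624.54  109.765   0.   ]
[array([232.912, 185.565]), array([216.536, 184.384])]
```

Run:
```python
from h import *
x,y,ax=rack(9.15);C=np.array([599.7,262.7,127.]);p,R=cur();G=frame(-ax,-y)
plan(p,R,[('r',G),('t',C+25*ax)]);plan(C+25*ax,G,[('t',C-50*ax)],18)
```

```text
R 1 x [0.001 0.01  0.002]
T 3 x [  5.  -15.7  40.7]
T 5 x [ 0. -0. 15.]
```

>>> {"fn": "apply_moves", "kwargs": {
  "targets": [
    [5, -15.7, 40.7, 0.001, 0.01, 0.002, 0],
    [5, -15.7, 40.7, 0, 0, 0, 0],
    [5, -15.7, 40.7, 0, 0, 0, 0],
    [0, 0, 15, 0, 0, 0, 0],
    [0, 0, 15, 0, 0, 0, 0],
    [0, 0, 15, 0, 0, 0, 0],
    [0, 0, 15, 0, 0, 0, 0],
    [0, 0, 15, 0, 0, 0, 0]
  ]
}}

```text
time: 3.95
tool_pos: [627.8, 266.0, 91.2]
tcp_rot: [-179.9, -29.6, 9.0]
ft_force: [0.2, 0.3, -0.1]
finger_gap: 85.1
grip_force: 0.0
```

>>> {"fn": "apply_moves", "kwargs": {
  "targets": [
    [0, 0, 0, 0, 0, 0, 0.5],
    [0, 0, 0, 0, 0, 0, 0.7],
    [0, 0, 0, 0, 0, 0, 1],
    [0, 0, 0, 0, 0, 0, 1],
    [0, 0, 0, 0, 0, 0, 1],
    [0, 0, 0, 0, 0, 0, 1]
  ],
  "force": 45
}}

```text
time: 4.7
tool_pos: [627.1, 266.3, 91.7]
tcp_rot: [-179.9, -29.5, 9.0]
ft_force: [-6.2, -0.6, 5.5]
finger_gap: 54.5
grip_force: 48.4
```

Run:
```python
from h import *
s=sensors.sense();print(s)
im=optics.snapshot("wrist")[:,:,::-1];sd=optics.snapshot("side")[:,:,::-1]
cv2.imwrite("pics/w2.png",np.hstack([cv2.resize(im[130:420,100:460],(400,322)),cv2.resize(sd[180:300,190:340],(400,322),interpolation=2)]))
```

```text
{'time': 4.7, 'joint_pos': array([ 22.057,   3.585, 109.939, -10.236,  38.003, 109.492]), 'qd': array([ 0.007, -0.034, -0.069,  0.051,  0.154, -0.003]), 'joint_efforts': array([ -0.539, -48.42 , -47.389,  -0.729,  -4.368,  -0.018]), 'tool_pos': array([627.147, 266.286,  91.72 ]), 'tcp_rot': array([-179.892,  -29.535,    9.014]), 'ft_force': array([-6.198, -0.61 ,  5.543]), 'wrist_torque': array([-0.315,  0.636, -0.081]), 'grip_force': 48.356704115867615, 'finger_gap': 54.52677408497447}
```

View pics/w2.png

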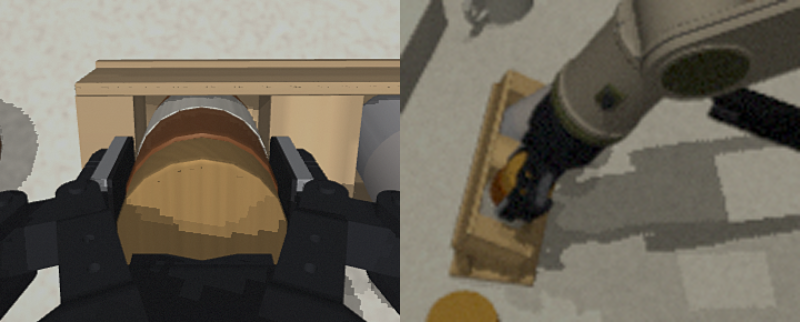

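>>> {"fn": "apply_moves", "kwargs": {
  "targets": [
    [0, 0, 0, 0, 0, 0, 0.1],
    [0, 0, 0, 0, 0, 0, 0.1],
    [-3.5, 0, 2, 0, 0, 0, 0.1],
    [-3.5, 0, 2, 0, 0, 0, 0.1],
    [0, 0, 0, 0, 0, 0, 0.1],
    [0, 0, 0, 0, 0, 0, 1],
    [0, 0, 0, 0, 0, 0, 1],
    [0, 0, 0, 0, 0, 0, 1],
    [0, 0, 0, 0, 0, 0, 1],
    [0, 0, 0, 0, 0, 0, 1]
  ],
  "force": 45
}}

```text
time: 6.05
tool_pos: [623.0, 265.5, 84.5]
tcp_rot: [-179.9, -29.5, 9.0]
ft_force: [-4.3, -1.7, 4.7]
finger_gap: 54.7
grip_force: 46.8
```

>>> {"fn": "apply_moves", "kwargs": {
  "targets": [
    [0, 0, -8, 0, 0, 0, 1],
    [0, 0, -14, 0, 0, 0, 1],
    [0, 0, -16, 0, 0, 0, 1],
    [0, 0, -20, 0, 0, 0, 1],
    [0, 0, -30, 0, 0, 0, 1],
    [0, 0, -40, 0, 0, 0, 1],
    [0, 0, -40, 0, 0, 0, 1],
    [0, 0, 0, 0, 0, 0, 1]
  ]
}}

```text
time: 7.05
tool_pos: [541.9, 253.2, 235.5]
tcp_rot: [-179.8, -29.9, 9.0]
ft_force: [0.5, -0.0, -1.7]
finger_gap: 54.8
grip_force: 48.3
```

Run:
```python
from h import *
import pickle
p,R=cur();print(p,sensors.sense()["finger_gap"])
G=frame([0,0,-1],[0,-1,0])
plan(p,R,[('r',G),('t',[560,0,230]),('t',[629,-204,200])])
c=optics.get_calibration("wrist");im=optics.snapshot("wrist")[:,:,::-1]
sd=optics.snapshot("side")[:,:,::-1]
cv2.imwrite("pics/w3.png",np.hstack([cv2.resize(im[130:420,100:460],(400,322)),cv2.resize(sd[150:300,190:377],(400,322),interpolation=2)]))
```

```text
[541.861 253.156 235.484] 54.792736232325794
R 4 x [-0.011 -0.13   0.039]
T 5 x [ 3.6 50.6  1.1]
T 4 x [17.2 51.   7.5]
```

View pics/w3.png

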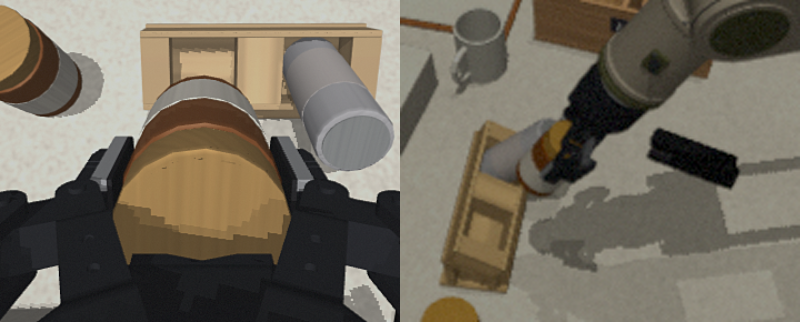

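Run:
```python
from h import *
p,R=cur();c=optics.get_calibration("wrist")
th=np.linspace(0,2*np.pi,361)
for h in(38,42,46):
  for tilt in(-8,-4,0,4):
    Rj=R*Ro.from_euler('y',tilt,degrees=True)  # tilt about grasp point
    def arc(r,z):
        g=p+R.apply([0,0,-26]) # grasp centre
        q=np.array([proj("wrist",g+Rj.apply([r*np.cos(t),r*np.sin(t),z+26]),c) for t in th]);return q[:,1].min(),q[:,0].min(),q[:,0].max()
    print(h,tilt,"base top",arc(28,h)[0],"cap",np.array(arc(27,h-90)))
```

```text
38 -8 base top 205.74007794669404 cap [244.766 197.068 372.28 ]
38 -4 base top 198.3402060545986 cap [252.485 197.246 372.088]
38 0 base top 191.0542197756911 cap [260.733 197.5   371.817]
38 4 base top 183.89115145935773 cap [269.454 197.829 371.466]
42 -8 base top 204.9197270556368 cap [241.747 200.189 368.908]
42 -4 base top 197.17502058589466 cap [248.234 200.322 368.765]
42 0 base top 189.530858606849 cap [255.228 200.513 368.563]
42 4 base top 181.99414612364484 cap [262.688 200.76  368.301]
46 -8 base top 204.1324546369982 cap [238.95  203.087 365.776]
46 -4 base top 196.05693450894378 cap [244.298 203.181 365.677]
46 0 base top 188.0690292270831 cap [250.13  203.316 365.535]
46 4 base top 180.17344907627995 cap [256.418 203.49  365.35 ]
```

Run:
```python
from h import *
a=cv2.cvtColor(optics.snapshot("wrist")[:,:,::-1].copy(),cv2.COLOR_BGR2HSV)
for y in range(184,290,2):print(y,a[y,283].tolist(),end=' ')
```

```text
184 [18, 85, 200] 186 [18, 86, 202] 188 [18, 85, 201] 190 [18, 82, 201] 192 [18, 85, 200] 194 [17, 86, 202] 196 [17, 87, 197] 198 [12, 146, 82] 200 [12, 173, 78] 202 [26, 13, 137] 204 [21, 19, 136] 206 [21, 19, 136] 208 [23, 17, 136] 210 [24, 19, 136] 212 [18, 19, 137] 214 [23, 17, 136] 216 [19, 16, 129] 218 [10, 94, 87] 220 [12, 138, 85] 222 [13, 139, 86] 224 [12, 142, 81] 226 [12, 150, 80] 228 [12, 143, 80] 230 [12, 142, 81] 232 [11, 148, 81] 234 [12, 155, 79] 236 [13, 152, 79] 238 [12, 151, 88] 240 [12, 147, 113] 242 [12, 128, 153] 244 [14, 134, 112] 246 [18, 124, 101] 248 [18, 129, 103] 250 [18, 126, 107] 252 [17, 126, 109] 254 [17, 120, 106] 256 [18, 127, 108] 258 [18, 122, 111] 260 [17, 127, 110] 262 [18, 125, 122] 264 [18, 130, 200] 266 [18, 129, 178] 268 [18, 128, 164] 270 [17, 128, 161] 272 [17, 130, 159] 274 [18, 128, 161] 276 [18, 128, 159] 278 [18, 129, 158] 280 [17, 129, 160] 282 [18, 130, 159] 284 [18, 130, 159] 286 [18, 128, 158] 288 [18, 130, 159]
```

>>> {"fn": "apply_moves", "kwargs": {
  "targets": [
    [0, 0, 0, -0.011, -0.13, 0.039, 1],
    [0, 0, 0, -0.011, -0.13, 0.039, 1],
    [0, 0, 0, -0.011, -0.13, 0.039, 1],
    [0, 0, 0, -0.011, -0.13, 0.039, 1],
    [3.6, 30, 0, 0, 0, 0, 1],
    [3.6, 50, 0, 0, 0, 0, 1],
    [3.6, 58, 0, 0, 0, 0, 1],
    [3.6, 58, 0, 0, 0, 0, 1],
    [3.6, 57, 0, 0, 0, 0, 1],
    [18, 53, 10, 0, 0, 0, 1],
    [18, 53, 10, 0, 0, 0, 1],
    [18, 53, 10, 0, 0, 0, 1],
    [18, 30, 0, 0, 0, 0, 1],
    [2, 15, 0, 0, 0, 0, 1],
    [0, 0, 0, 0, 0, 0, 1]
  ]
}}

```text
time: 9.07
tool_pos: [631.4, -205.4, 198.8]
tcp_rot: [180.0, 0.5, -0.2]
ft_force: [-0.1, 0.7, -2.0]
finger_gap: 55.1
grip_force: 48.4
```

Run:
```python
from h import *
p,R=cur();s=sensors.sense();print(p,s["finger_gap"])
G=frame([0,0,-1],[0,-1,0])
plan(p,R,[('r',G),('t',[634,-204,80])])
c=optics.get_calibration("wrist");im=optics.snapshot("wrist")[:,:,::-1]
cv2.imwrite("pics/w4.png",im)
for u in[(591,0),(669,0)]:pass
print([proj("wrist",[x,y,11],c) for x,y in((669,-165),(669,-244),(590,-163))],[proj("wrist",[x,y,110],c) for x,y in((699,-129),(699,-284))])
```

```text
[ 631.418 -205.43   198.808] 55.08295321521549
R 1 x [ 0.001  0.009 -0.003]
T 3 x [ 0.9 -0.5 39.6]
[array([240.377, 147.628]), array([321.87 , 147.383]), array([241.228, 224.966])] [array([166.692, 116.273]), array([401.44, 115.57])]
```

View pics/w4.png

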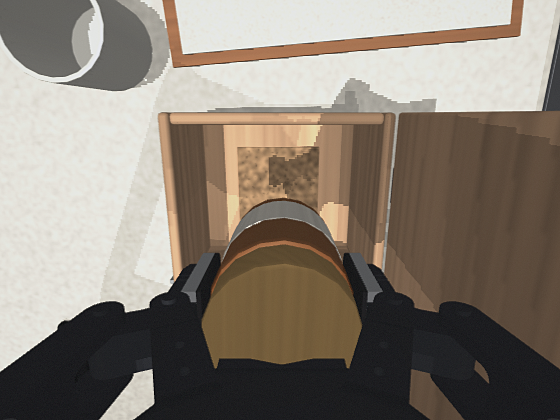

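>>> {"fn": "apply_moves", "kwargs": {
  "targets": [
    [1, 0, 40, 0.001, 0.009, 0, 1],
    [1, -1, 40, 0, 0, 0, 1],
    [0.5, -0.5, 30, 0, 0, 0, 1],
    [0, 0, 15, 0, 0, 0, 1],
    [0, 0, 8, 0, 0, 0, 1],
    [0, 0, 0, 0, 0, 0, 1]
  ]
}}

```text
time: 9.88
tool_pos: [635.1, -203.3, 68.3]
tcp_rot: [179.9, -0.2, -0.1]
ft_force: [0.3, -0.4, -1.6]
finger_gap: 54.8
grip_force: 48.4
```

>>> {"fn": "apply_moves", "kwargs": {
  "targets": [
    [0, 0, 3, 0, 0, 0, 1],
    [0, 0, 3, 0, 0, 0, 1]
  ]
}}

```text
time: 10.12
tool_pos: [635.5, -204.0, 62.7]
tcp_rot: [179.9, -0.3, -0.1]
ft_force: [0.0, -0.1, -1.0]
finger_gap: 54.7
grip_force: 48.4
```

>>> {"fn": "apply_moves", "kwargs": {
  "targets": [
    [0, 0, 2.5, 0, 0, 0, 1],
    [0, 0, 2, 0, 0, 0, 1],
    [0, 0, 0, 0, 0, 0, 1]
  ]
}}

```text
time: 10.5
tool_pos: [634.6, -203.6, 56.8]
tcp_rot: [180.0, -0.1, -0.1]
ft_force: [0.0, 0.2, -2.0]
finger_gap: 54.5
grip_force: 48.4
```

>>> {"fn": "apply_moves", "kwargs": {
  "targets": [
    [0, 0, 2, 0, 0, 0, 1],
    [0, 0, 0, 0, 0, 0, 1]
  ]
}}

```text
time: 10.75
tool_pos: [634.6, -203.6, 54.9]
tcp_rot: [180.0, -0.1, -0.1]
ft_force: [0.5, 0.2, -0.9]
finger_gap: 54.9
grip_force: 48.4
```

>>> {"fn": "apply_moves", "kwargs": {
  "targets": [
    [0, 0, 1.5, 0, 0, 0, 1],
    [0, 0, 0, 0, 0, 0, 1]
  ]
}}

```text
time: 11.0
tool_pos: [634.7, -203.6, 53.5]
tcp_rot: [180.0, -0.2, -0.1]
ft_force: [0.2, 0.2, -2.2]
finger_gap: 54.5
grip_force: 48.4
```

>>> {"fn": "apply_moves", "kwargs": {
  "targets": [
    [0, 0, 1.5, 0, 0, 0, 1],
    [0, 0, 0, 0, 0, 0, 1]
  ]
}}

```text
time: 11.25
tool_pos: [634.9, -203.7, 52.4]
tcp_rot: [180.0, -0.2, -0.1]
ft_force: [-1.2, -0.0, -0.2]
finger_gap: 54.6
grip_force: 48.6
```

>>> {"fn": "apply_moves", "kwargs": {
  "targets": [
    [0, 0, 1, 0, 0, 0, 1],
    [0, 0, 0, 0, 0, 0, 1]
  ]
}}

```text
time: 11.5
tool_pos: [635.1, -203.7, 52.4]
tcp_rot: [179.9, -0.2, -0.1]
ft_force: [-4.0, 0.9, 7.1]
finger_gap: 55.1
grip_force: 49.4
```

>>> {"fn": "apply_moves", "kwargs": {
  "targets": [
    [0, 0, 0, 0, 0, 0, 0.3],
    [0, 0, 0, 0, 0, 0, 0.1],
    [0, 0, 0, 0, 0, 0, 0],
    [0, 0, 0, 0, 0, 0, 0],
    [0, 0, -10, 0, 0, 0, 0],
    [0, 0, -30, 0, 0, 0, 0],
    [0, 0, -50, 0, 0, 0, 0],
    [0, 0, -60, 0, 0, 0, 0],
    [0, 0, -60, 0, 0, 0, 0],
    [0, 0, -60, 0, 0, 0, 0],
    [0, 0, 0, 0, 0, 0, 0]
  ]
}}

```text
time: 12.88
tool_pos: [636.3, -204.7, 330.5]
tcp_rot: [179.6, -0.9, -0.1]
ft_force: [0.3, -0.3, -0.5]
finger_gap: 85.5
grip_force: 0.0
```

Run:
```python
from h import *
p,R=cur();print(p)
c=optics.get_calibration("wrist");im=optics.snapshot("wrist")[:,:,::-1].copy();cv2.imwrite("pics/w5.png",im)
h=cv2.cvtColor(im,cv2.COLOR_BGR2HSV)
q=proj("wrist",[629,-204,101],c);b=proj("wrist",[629,-204,11],c);print(q,b)
q=q.astype(int);print(h[q[1],q[0]-60:q[0]+61:5].tolist());print(h[q[1]-70:q[1]+61:5,q[0]].tolist())
G=frame([0,0,-1],[0,-1,0])
plan(p,R,[('r',G),('t',[475,-370,345]),('t',[475,-370,245])])
```

```text
[ 636.313 -204.663  330.47 ]
[280.335 189.103] [280.104 176.66 ]
[[14, 89, 89], [14, 90, 85], [13, 95, 151], [14, 95, 151], [14, 91, 123], [14, 92, 219], [15, 103, 176], [15, 101, 166], [18, 128, 203], [18, 129, 199], [18, 129, 190], [18, 126, 218], [18, 127, 217], [18, 128, 215], [18, 130, 212], [18, 130, 204], [17, 125, 135], [15, 100, 99], [14, 96, 154], [14, 94, 154], [13, 94, 152], [14, 97, 208], [13, 88, 84], [13, 89, 86], [14, 90, 85]]
[[20, 19, 162], [14, 99, 165], [13, 96, 180], [14, 96, 199], [14, 96, 193], [14, 93, 194], [15, 99, 98], [15, 108, 106], [12, 152, 62], [17, 121, 116], [17, 125, 110], [17, 124, 111], [18, 126, 136], [18, 127, 218], [18, 127, 217], [18, 128, 214], [18, 129, 213], [18, 129, 209], [13, 92, 207], [15, 93, 219], [13, 94, 127], [15, 91, 92], [15, 89, 95], [15, 92, 103], [14, 87, 94], [14, 94, 162], [20, 14, 107]]
R 1 x [ 0.006 -0.015 -0.002]
T 5 x [-32.3  33.1  -2.9]
T 2 x [ 0.  0. 50.]
```

View pics/w5.png

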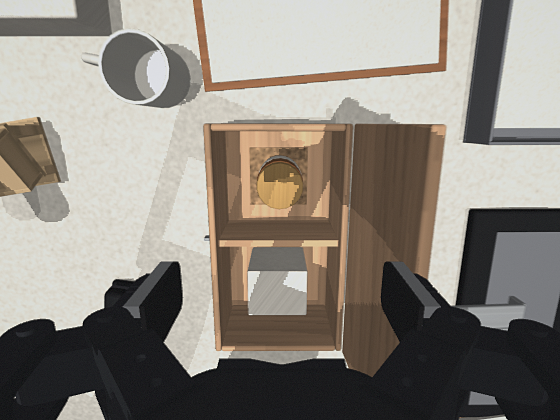

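>>> {"fn": "apply_moves", "kwargs": {
  "targets": [
    [-40, 35, -4, 0, -0.015, 0, 1],
    [-40, 35, -4, 0, 0, 0, 1],
    [-40, 35, -4, 0, 0, 0, 1],
    [-40, 35, -3, 0, 0, 0, 1],
    [0, 0, 52, 0, 0, 0, 1],
    [0, 0, 52, 0, 0, 0, 1],
    [0, 0, 0, 0, 0, 0, 1]
  ]
}}

```text
time: 13.8
tool_pos: [469.2, -340.7, 226.9]
tcp_rot: [-179.6, 1.2, -0.1]
ft_force: [0.2, 0.1, 0.4]
finger_gap: -0.1
grip_force: 0.0
```

>>> {"fn": "apply_moves", "kwargs": {
  "targets": [
    [0, -12, 0, 0, 0, 0, 1],
    [0, -12, 0, 0, 0, 0, 1],
    [0, -12, 0, 0, 0, 0, 1],
    [0, -12, 0, 0, 0, 0, 1]
  ]
}}

```text
time: 14.3
tool_pos: [473.6, -295.1, 235.6]
tcp_rot: [179.8, 0.5, -0.1]
ft_force: [1.1, -4.7, 4.0]
finger_gap: 0.0
grip_force: 2.3
```

>>> {"fn": "apply_moves", "kwargs": {
  "targets": [
    [0, -9.5, -1, 0, 0, 0, 1],
    [0, -9.5, -1, 0, 0, 0, 1],
    [0, -16, 5, 0, 0, 0, 1],
    [0, -16, 5, 0, 0, 0, 1],
    [0, -14.5, 9.5, 0, 0, 0, 1],
    [0, -14.5, 9.5, 0, 0, 0, 1]
  ]
}}

```text
time: 15.05
tool_pos: [472.5, -213.8, 205.7]
tcp_rot: [180.0, 0.7, -0.1]
ft_force: [1.1, -2.3, 2.8]
finger_gap: 0.0
grip_force: 1.3
```

>>> {"fn": "apply_moves", "kwargs": {
  "targets": [
    [0, -11.5, 12.5, 0, 0, 0, 1],
    [0, -11.5, 12.5, 0, 0, 0, 1],
    [0, -7.5, 15.5, 0, 0, 0, 1],
    [0, -7.5, 15.5, 0, 0, 0, 1],
    [0, -3, 11, 0, 0, 0, 1],
    [0, -3, 11, 0, 0, 0, 1]
  ]
}}

```text
time: 15.8
tool_pos: [471.3, -171.1, 127.5]
tcp_rot: [180.0, 0.7, -0.1]
ft_force: [-0.0, -0.8, 0.5]
finger_gap: 0.1
grip_force: 0.5
```

>>> {"fn": "apply_moves", "kwargs": {
  "targets": [
    [0, -1, 4, 0, 0, 0, 1],
    [0, 0, 3, 0, 0, 0, 1],
    [0, 0, 1, 0, 0, 0, 1],
    [0, 0, 0, 0, 0, 0, 1]
  ]
}}

```text
time: 16.3
tool_pos: [471.8, -170.4, 120.8]
tcp_rot: [179.9, 0.7, -0.1]
ft_force: [-0.6, 0.6, -0.2]
finger_gap: 0.1
grip_force: 0.0
```

>>> {"fn": "apply_moves", "kwargs": {
  "targets": [
    [0, 0, 1.5, 0, 0, 0, 1],
    [0, 0, 1.5, 0, 0, 0, 1],
    [0, 0, 0, 0, 0, 0, 1]
  ]
}}

```text
time: 16.68
tool_pos: [471.9, -170.5, 120.4]
tcp_rot: [179.9, 0.6, -0.1]
ft_force: [-11.5, 4.3, 22.4]
finger_gap: -0.0
grip_force: 11.2
```

Run:
```python
from h import *
t=optics.snapshot("top")[:,:,::-1];s=optics.snapshot("side")[:,:,::-1]
cv2.imwrite("pics/l1.png",np.hstack([cv2.resize(t[140:270,330:460],(400,400),interpolation=2),cv2.resize(s[60:190,230:360],(400,400),interpolation=2)]))
```

```text
(no output)
```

View pics/l1.png

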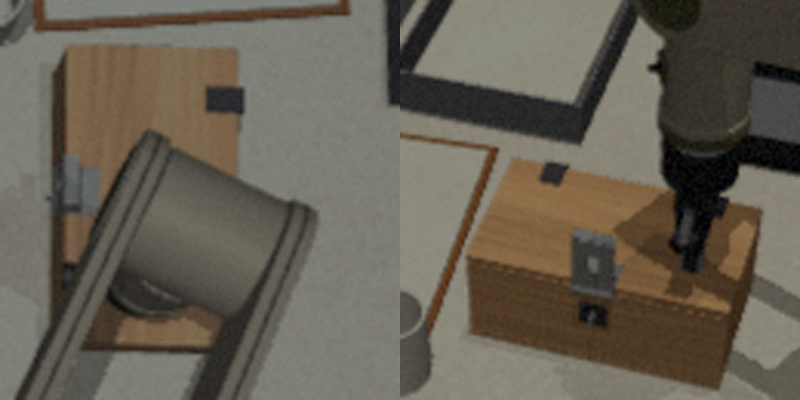

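Run:
```python
from h import *
A=lambda u,v:(330+u*.325,140+v*.325); B=lambda u,v:(230+(u-400)*.325,60+v*.325)
print("pin side z115",onz("side",B(592,296),115))
for a in (2.7,3.0,3.14,3.3,3.5):
    y0,z0=-121,115
    tip=[561,y0+70*np.sin(a),z0-70*np.cos(a)]
    q,w=proj("side",tip),proj("top",tip)
    print(a,tip,"side",(q-[230,60])/.325+[400,0],"top",(w-[330,140])/.325)
w=proj("top",[561,-121,115]);print((w-[330,140])/.325)
print("catch side z75",onz("side",B(592,314),75))
```

```text
pin side z115 [ 559.965 -107.522  115.   ]
2.7 [561, np.float64(-91.08340838363192), np.float64(178.2850499411943)] side [587.413 261.801] top [ 35.69  179.186]
3.0 [561, np.float64(-111.12159943580929), np.float64(184.2994747620312)] side [593.263 243.6  ] top [ 59.067 178.637]
3.14 [561, np.float64(-120.88851429584592), np.float64(184.99991122092777)] side [596.049 236.457] top [ 70.212 178.772]
3.3 [561, np.float64(-132.04219859002737), np.float64(184.12358389362055)] side [599.17  229.613] top [ 82.698 179.23 ]
3.5 [561, np.float64(-145.55482593827338), np.float64(180.55196811035574)] side [602.851 223.279] top [ 97.399 180.235]
[ 60.702 190.859]
catch side z75 [ 562.928 -120.227   75.   ]
```

>>> {"fn": "apply_moves", "kwargs": {
  "targets": [
    [0, 0, -20, 0, 0, 0, 1],
    [0, 3, -18, 0, 0, 0, 1],
    [45, 3, 0, 0, 0, 0, 1],
    [44, 0, 0, 0, 0, 0, 1],
    [0, 0, 0, 0, 0, 0, 1]
  ]
}}

```text
time: 17.4
tool_pos: [562.8, -176.4, 153.7]
tcp_rot: [180.0, 0.7, -0.1]
ft_force: [-1.1, 0.5, -0.6]
finger_gap: 0.0
grip_force: 0.0
```

>>> {"fn": "apply_moves", "kwargs": {
  "targets": [
    [0, -15, 0, 0, 0, 0, 1],
    [0, -12, 0, 0, 0, 0, 1],
    [0, -10, 0, 0, 0, 0, 1],
    [0, -10, 0, 0, 0, 0, 1]
  ]
}}

```text
time: 17.9
tool_pos: [560.9, -128.6, 154.9]
tcp_rot: [179.9, 0.6, -0.1]
ft_force: [0.4, -0.4, -0.2]
finger_gap: -0.0
grip_force: 0.3
```

>>> {"fn": "apply_moves", "kwargs": {
  "targets": [
    [0, -8, 0.5, 0, 0, 0, 1],
    [0, -8, 0.5, 0, 0, 0, 1],
    [0, -8, 8, 0, 0, 0, 1],
    [0, -8, 8, 0, 0, 0, 1],
    [0, -5, 9, 0, 0, 0, 1],
    [0, -5, 9, 0, 0, 0, 1]
  ]
}}

```text
time: 18.65
tool_pos: [560.5, -87.1, 118.4]
tcp_rot: [180.0, 0.7, -0.1]
ft_force: [0.2, 0.7, 1.0]
finger_gap: 0.1
grip_force: 0.4
```

Run:
```python
from h import *
# steel-grey pixels near hasp in top view vs prediction
t=optics.snapshot("top")[:,:,::-1].copy();h=cv2.cvtColor(t,cv2.COLOR_BGR2HSV)
cv2.imwrite("pics/top3.png",t)
for phi in(0,30,60,90,120,150):
    a=np.radians(phi);print(phi,proj("top",[545,-120+70*np.sin(a),115+70*np.cos(a)]),proj("top",[578,-120+70*np.sin(a),115+70*np.cos(a)]))
for v in(192,195,198,201,204):print(v,[(int(x[1]),int(x[2])) for x in h[v,318:362:2]])
```

```text
0 [352.461 203.902] [352.525 191.942]
30 [339.222 204.109] [339.33  192.228]
60 [329.077 205.258] [329.216 193.581]
90 [324.767 206.98 ] [324.916 195.566]
120 [327.085 208.779] [327.224 197.615]
150 [335.048 210.196] [335.16  199.207]
192 [(18, 112), (24, 63), (31, 98), (32, 87), (31, 82), (34, 98), (32, 55), (39, 46), (17, 44), (33, 39), (39, 39), (34, 53), (37, 48), (36, 50), (42, 54), (39, 59), (40, 63), (32, 64), (33, 69), (38, 68), (38, 73), (34, 74)]
195 [(21, 110), (30, 77), (38, 100), (26, 68), (38, 100), (42, 92), (73, 21), (37, 48), (38, 40), (36, 43), (29, 44), (50, 46), (43, 42), (34, 68), (32, 80), (35, 59), (35, 58), (41, 56), (33, 54), (53, 53), (35, 58), (38, 61)]
198 [(22, 91), (40, 96), (34, 98), (27, 75), (36, 98), (34, 74), (43, 12), (51, 30), (37, 48), (41, 44), (18, 43), (20, 50), (33, 46), (38, 47), (36, 49), (32, 40), (43, 47), (43, 53), (24, 53), (23, 44), (39, 39), (28, 46)]
201 [(34, 76), (38, 101), (31, 81), (36, 91), (39, 98), (20, 25), (10, 26), (59, 13), (36, 21), (33, 46), (27, 56), (50, 46), (22, 46), (33, 47), (36, 50), (26, 49), (46, 50), (34, 45), (43, 42), (28, 46), (33, 47), (139, 22)]
204 [(41, 93), (36, 100), (29, 62), (36, 100), (33, 92), (3, 75), (10, 53), (14, 55), (12, 42), (23, 11), (26, 30), (41, 44), (33, 61), (29, 70), (38, 80), (26, 79), (39, 79), (42, 54), (26, 60), (8, 65), (11, 67), (19, 66)]
```

>>> {"fn": "apply_moves", "kwargs": {
  "targets": [
    [0, -8, 5, 0, 0, 0, 1],
    [0, -6, 8, 0, 0, 0, 1],
    [0, 0, 10, 0, 0, 0, 1],
    [0, 3, 10, 0, 0, 0, 1],
    [0, 9, 8, 0, 0, 0, 1],
    [0, 0, 0, 0, 0, 0, 1]
  ]
}}

```text
time: 19.45
tool_pos: [559.4, -86.3, 77.2]
tcp_rot: [180.0, 0.8, -0.2]
ft_force: [0.9, -0.3, -0.2]
finger_gap: 0.1
grip_force: 0.0
```

>>> {"fn": "apply_moves", "kwargs": {
  "targets": [
    [0, -20, 0, 0, 0, 0, 1],
    [0, -20, 0, -0.175, 0, 0, 1],
    [0, 0, 0, -0.175, 0, 0, 1],
    [0, 0, 0, -0.175, 0, 0, 1],
    [0, 0, 0, 0, 0, 0, 1]
  ]
}}

```text
time: 20.08
tool_pos: [559.5, -41.8, 76.8]
tcp_rot: [149.8, 0.8, 0.2]
ft_force: [-0.8, 0.6, -0.4]
finger_gap: -0.0
grip_force: 0.0
```

Run:
```python
from h import *
p,R=cur();print(p)
t=optics.snapshot("side")[:,:,::-1].copy();h=cv2.cvtColor(t,cv2.COLOR_BGR2HSV);cv2.imwrite("pics/side3.png",t)
for phi in(90,120,150,165,180):
    a=np.radians(phi);print(phi,[proj("side",[x,-120+r*np.sin(a),115+r*np.cos(a)]) .round(1) for x,r in((545,70),(578,70),(561,5))])
for v in range(148,182,2):print(v,[(int(x[1]),int(x[2])) for x in h[v,278:306:2]])
```

```text
[559.483 -41.847  76.841]
90 [array([291.8, 170.2]), array([281.5, 167.9]), array([292.8, 154.5])]
120 [array([292.5, 175.7]), array([282.4, 173.4]), array([292.8, 154.9])]
150 [array([294.6, 175.4]), array([284.7, 173.2]), array([292.9, 154.9])]
165 [array([296. , 173.1]), array([286.2, 170.9]), array([293.1, 154.8])]
180 [array([297.5, 169.7]), array([287.8, 167.5]), array([293.2, 154.5])]
148 [(58, 96), (44, 87), (47, 70), (76, 87), (119, 141), (10, 101), (7, 104), (13, 101), (3, 101), (14, 106), (12, 103), (8, 101), (118, 123), (131, 127)]
150 [(50, 97), (60, 85), (57, 72), (46, 67), (100, 102), (23, 89), (16, 95), (10, 98), (10, 100), (10, 102), (13, 102), (17, 92), (117, 129), (111, 122)]
152 [(55, 97), (54, 90), (51, 75), (65, 75), (34, 74), (20, 89), (62, 82), (92, 86), (72, 88), (45, 101), (51, 110), (54, 109), (53, 110), (48, 111)]
154 [(55, 97), (52, 89), (64, 84), (52, 74), (57, 81), (52, 103), (52, 108), (53, 110), (60, 111), (56, 109), (54, 104), (55, 93), (39, 79), (49, 63)]
156 [(54, 103), (55, 111), (56, 105), (58, 109), (55, 106), (54, 100), (53, 102), (44, 82), (43
[... 1139 characters left out ...]
 (41, 44), (57, 49), (62, 45), (53, 58), (26, 68), (39, 65), (131, 76), (129, 79), (155, 74), (141, 78)]
174 [(55, 37), (50, 41), (55, 51), (65, 55), (83, 34), (170, 6), (219, 14), (10, 78), (6, 81), (57, 71), (134, 76), (132, 79), (134, 76), (152, 77)]
176 [(66, 50), (42, 55), (67, 53), (117, 35), (255, 3), (85, 18), (12, 63), (9, 87), (17, 91), (77, 80), (126, 83), (136, 79), (132, 79), (131, 80)]
178 [(52, 39), (128, 30), (255, 2), (153, 5), (75, 17), (40, 19), (37, 90), (27, 85), (36, 78), (89, 72), (85, 93), (125, 90), (140, 84), (140, 80)]
180 [(119, 15), (81, 19), (0, 0), (55, 23), (255, 11), (18, 43), (38, 88), (43, 83), (37, 82), (32, 80), (33, 132), (32, 129), (44, 121), (61, 109)]
```

>>> {"fn": "apply_moves", "kwargs": {
  "targets": [
    [0, 6.6, 16.5, 0, 0, 0, 1],
    [0, 6.6, 16.5, 0, 0, 0, 1],
    [0, 6.3, 3.7, 0, 0, 0, 1],
    [0, 6.3, 3.7, 0, 0, 0, 1],
    [0, 6.3, 3.7, 0, 0, 0, 1],
    [0, 1, 6.3, 0, 0, 0, 1],
    [0, 2.6, 1.5, 0, 0, 0, 1]
  ]
}}

```text
time: 21.0
tool_pos: [559.7, -102.4, 51.0]
tcp_rot: [149.9, 0.7, -0.1]
ft_force: [-0.3, 1.0, -0.2]
finger_gap: -0.1
grip_force: 0.3
```

>>> {"fn": "apply_moves", "kwargs": {
  "targets": [
    [0, 2.6, 1.5, 0, 0, 0, 1],
    [0, 1.7, 1, 0, 0, 0, 1],
    [0, 0, 0, 0, 0, 0, 1]
  ]
}}

```text
time: 21.38
tool_pos: [559.9, -105.1, 50.9]
tcp_rot: [150.1, 0.7, -0.1]
ft_force: [-1.5, 12.4, 1.9]
finger_gap: -0.1
grip_force: 4.2
```

>>> {"fn": "apply_moves", "kwargs": {
  "targets": [
    [0, 1.2, 0.7, 0, 0, 0, 1],
    [0, 0, 0, 0, 0, 0, 1]
  ]
}}

```text
time: 21.62
tool_pos: [560.0, -105.3, 50.9]
tcp_rot: [150.1, 0.7, -0.0]
ft_force: [-3.1, 19.5, 2.4]
finger_gap: 0.2
grip_force: 4.8
```

>>> {"fn": "apply_moves", "kwargs": {
  "targets": [
    [0, -15, -9, 0, 0, 0, 1],
    [0, -30, -30, 0, 0, 0, 1],
    [0, -20, -50, 0, 0, 0, 1],
    [0, -10, -60, 0, 0, 0, 1],
    [-50, 0, -30, 0, 0, 0, 1],
    [-60, 0, 0, 0, 0, 0, 1],
    [-60, 0, 0, 0, 0, 0, 1],
    [0, 0, 0, 0, 0, 0, 1]
  ]
}}

```text
time: 22.62
tool_pos: [387.4, 46.1, 169.3]
tcp_rot: [149.8, 0.9, -0.0]
ft_force: [0.4, -0.0, 0.4]
finger_gap: -0.0
grip_force: 0.0
```

Run:
```python
from h import *
p,R=cur();print(p)
t=optics.snapshot("side")[:,:,::-1].copy();h=cv2.cvtColor(t,cv2.COLOR_BGR2HSV);cv2.imwrite("pics/side4.png",t)
for phi in(150,165,172,180):
    a=np.radians(phi);print(phi,[proj("side",[x,-120+r*np.sin(a),115+r*np.cos(a)]) .round(1) for x,r in((539,70),(583,70),(561,0))])
for v in range(144,184,2):print(v,[(int(x[1]),int(x[2])) for x in h[v,280:308:2]])
tp=optics.snapshot("top")[:,:,::-1].copy();cv2.imwrite("pics/top4.png",tp)
for n,f in(("top",tp),("side",t)):
    m=cv2.absdiff(f,cv2.imread(f"pics/{n}0.png")).max(2)>35;m=cv2.morphologyEx(m.astype(np.uint8),cv2.MORPH_OPEN,np.ones((3,3)))
    k,_,st,_=cv2.connectedComponentsWithStats(m);print(n,st[1:][st[1:,4]>25].tolist())
```

```text
[387.39   46.057 169.305]
150 [array([296.4, 175.8]), array([283.2, 172.8]), array([293.2, 153.4])]
165 [array([297.8, 173.5]), array([284.7, 170.6]), array([293.2, 153.4])]
172 [array([298.5, 172.1]), array([285.4, 169.1]), array([293.2, 153.4])]
180 [array([299.3, 170.1]), array([286.3, 167.2]), array([293.2, 153.4])]
144 [(127, 131), (128, 134), (129, 130), (128, 132), (100, 123), (10, 100), (32, 103), (77, 122), (106, 130), (121, 133), (75, 58), (61, 54), (60, 64), (52, 79)]
146 [(128, 136), (129, 134), (125, 133), (126, 132), (36, 105), (13, 100), (15, 103), (8, 101), (10, 101), (10, 102), (12, 83), (35, 51), (51, 65), (54, 76)]
148 [(128, 132), (122, 138), (124, 142), (123, 139), (5, 98), (10, 101), (13, 100), (8, 102), (5, 101), (10, 100), (15, 103), (80, 80), (48, 59), (59, 73)]
150 [(139, 88), (139, 77), (123, 91), (108, 102), (26, 88), (14, 93), (13, 98), (13, 102), (13, 99), (13, 101), (17, 91), (115, 113), (48, 58), (57, 72)]
152 [(116, 77), (126, 79), (123, 95), (20, 103), (24, 95), (58, 79), (79, 81), (88, 81), (22, 83), (24, 95), (98, 122), (125, 141), (73, 59), (58, 6
[... 2760 characters left out ...]
 5, 14, 56], [250, 392, 6, 7, 32], [232, 400, 6, 6, 29], [547, 405, 13, 15, 162], [301, 413, 35, 7, 189]]
side [[435, 0, 30, 53, 1089], [534, 0, 18, 23, 231], [518, 48, 42, 22, 621], [413, 53, 83, 67, 2096], [267, 65, 146, 75, 4118], [469, 90, 91, 59, 2664], [416, 105, 11, 5, 38], [310, 110, 183, 111, 5898], [256, 116, 61, 29, 907], [414, 122, 7, 11, 57], [312, 126, 16, 8, 62], [321, 132, 21, 20, 231], [304, 137, 22, 20, 270], [289, 145, 14, 9, 83], [341, 147, 13, 27, 193], [317, 148, 27, 29, 337], [453, 148, 107, 147, 5091], [532, 163, 17, 25, 226], [328, 213, 7, 5, 26], [347, 222, 45, 14, 383], [295, 228, 77, 46, 1918], [232, 237, 13, 9, 82], [224, 249, 19, 14, 156], [245, 258, 6, 10, 46]]
```

```bash
python3 -c "
from bench import r
print(r.hand_in())"
```

```text
the job is handed in; nothing more can be done
None
```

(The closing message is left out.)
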